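Set and start the desk coffee-brewing timer

ROBOT

A 7-joint arm with a two-finger parallel gripper is mounted at the origin on the work surface. World frame = base frame: x ahead of the robot, y to its left, z up, the work surface at z = 0. Lengths are in m, angles in rad, forces in N, time in s.
With the tool pointing down it reaches from about 0.425 to 0.925 m from the base axis. Payload 6.8 kg.
Tool frame: the origin (TCP) lies midway between the tips of the shut fingers; the grasp point (between the pads) lies r.grip_point_offset behind it (r.grip_point_offset is the distance from the TCP to the grasp point, in m); z points along the fingers, y is the direction in which the jaws open and shut (so a half turn about z gives the same grasp; the last joint's range is limited). The gripper opens to 85 mm and grips with 20 to 120 N. Pads are 22 mm wide; open, the fingers measure 114 mm over their backs; the gripper's body (76 mm by 85 mm) begins 54 mm behind the grasp point. The pads swing forward as they close: fully open they stand 13 mm farther back than shut.
Start: joints at [1.232, 0.477, 0.022, 1.555, -0.011, 1.109, -0.083], TCP at [0.154, -0.657, 0.231] pointing down, gripper open.
Joint ranges: [-2.96, 2.96], [-0.34, 2.1], [-1.41, 1.46], [0.24, 2.44], [-1.37, 4.51], [0.17, 1.92], [-2.96, 2.96]. Speed limits (rad/s): [2.39, 2.39, 3.14, 3.14, 3.14, 3.14, 3.14].

INTERFACE

Orientations are given as a rotation vector (axis times angle).
In Python, from bench import r gives the robot as it stands. The module is installed in compiled form; this text tells all that it offers.
- The arm moves only by the tool play_rows, never from a script. Its argument "deltas" is a list of rows, each a list of 3 entries, a list of its own where there are three numbers: the finger opening in mm, from 0 to 85.4, then the shift along the tool's x, y, z in mm, then the turn, a rotation vector about the tool's x, y, z in rad. A call has 1 to 8 rows; each row is the pose to reach, as a shift and turn from the pose measured when the call began, along the tool's axes at that moment; what a row does not reach only later rows make up. A row lasts 1/8 s, in which the tool goes at most 62.5 mm and 10.7 degrees, less where a joint would pass 70% of its speed; a pose out of reach is approached as far as the arm can. A call with a gripper value outside its range is refused whole. The fingers move at their own pace and stop on an object; "squeeze" is the grip in N (left out, the last holds). Time passes only in rows, so rows that repeat a pose let the fingers close. It gives the time, the measured TCP pose, the force and the opening at its end, in the units of the state.
- r.get_obs(): the state, without advancing time (a new reading comes with each control period).
- r.grab_frame(name): name is "scene" or "side" or "wrist"; returns (picture, depth): 384x512x3 uint8, red, green, blue; 384x512 float32, m along the optical axis (not along the pixel's ray), 0 where there is no reading.
- r.camera_model(name): a dict with "mtx" (3x3 intrinsics, pixels), "rvec" (rotation vector, rad) and "tvec" (3), from world to camera coordinates, as OpenCV has them; the wrist camera has in their place "T_tool_cam" (4x4, takes a point from camera to tool coordinates, whose origin is the TCP and whose axes are the flange's). Camera axes: x right, y down, z forward; pixel columns grow to the right and rows downward; lengths in m; the calibration is good to about 2 mm. A picture is of the moment at which its call begins: read the wrist's pose just before it. camera_model takes no time and is no camera call.
- r.hand_in(): hands the job in, once; it reports no verdict.
The state is a dict: "clock": time; "joints": joint angles; "qvel": joint speeds; "tau": joint torques, N m; "tcp_pos": TCP position; "orientation": TCP orientation; "contact_force": force on the tool from outside, world axes, zero at the start; "moment": the same for the moment, N m; "grip_width": finger opening in m.
Only numpy, scipy, OpenCV 4.12 (cv2) and the standard library are available. Lean on these libraries where they do the work, as an engineer would, in place of code of your own. Each camera call takes 0.05 s, during which the arm holds its last target. There are 200 camera calls.

TASK

Set the brewing timer on the desk: with a fingertip push the dial round by the side of its fin, either way, until the white index mark on the dial lines up with the one long, thick line of the scale. Then, with the dial on that line, press the round start button fully down and let it come back up. Only push and touch: do not pinch the fin between the fingers, and do not move or pick up anything else on the desk.

Things in the scene. Friction and masses are not known exactly. Their poses are not given: they have to be found in the camera images.
- dial_axis (a point): Centre of the black timer dial, on its vertical turning axis, at the height of the dial's flat top face (49 mm above the desk). The dial is a disc 100 mm in diameter, 9 mm thick, lying flat in a white scale disc of 148 mm diameter whose top is 10 mm lower. The grey timer console below them is a box 165 x 250 x 34 mm fixed to the desk, the dial's axis 40 mm from its middle towards one end.
- index_mark (a point): The dial's index: a point on the dial's rim, 51 mm from the axis, level with the dial's top face, at the outer end of the short white line on the dial. It turns with the dial. The dial's one fin stands on the top face along the same radius, between axis and mark: an upright bare-aluminium plate 10 mm thick, from 10 to 43 mm from the axis, 26 mm high (its top is 75 mm above the desk).
- scale_line (a point): Inner end of the target line on the white scale disc, 51 mm from the dial's axis, 39 mm above the desk. The target is the only long, thick line (about 20 mm long, 4.5 mm wide); the other 17 lines, every 20 degrees, are 7 mm long and 1.8 mm wide. The scale is fixed during a run; where the line points differs from run to run. Index and line are lined up when, seen from above, index_mark is over this point.
- dial (a joint): Angle of the dial in rad, growing counter-clockwise seen from above. It starts anywhere between -0.7 and 0.7, has no clicks or spring, turns either way more than half a turn from any start (stops at -6.2 and 6.2), is held by friction (0.07 N m, about 2.5 N at 30 mm) and stays where it is left.
- fin_left: The half of the fin on its counter-clockwise side (5 mm thick, 33 mm long, 26 mm high); pushing on its face turns the dial clockwise. Origin on the dial's axis at the dial's top face, x along the fin towards the index mark, z up.
- fin_right: The half of the fin on its clockwise side, joined to the other; pushing on its face turns the dial counter-clockwise. Same origin and axes.
- start_button_top (a point): Centre of the top of the round grey start button, 30 mm in diameter, in a black collar 46 mm in diameter on the same console. Its top stands 52 mm above the desk and 6 mm above the collar; it goes straight down.
- start_button (a joint): Travel of the start button in m: 0 up, 0.006 fully down; a spring (about 5 N when fully down) brings it back up.
- pod: Small aluminium coffee pod, 38 mm across, 28 mm high, standing on the console beside the button (loose bystander, to be left alone; origin at the centre of its underside)
- mug: Blue ceramic mug, 80 mm across, 95 mm high, beside the dial end of the console (loose bystander, to be left alone; origin at the centre of its underside)
- coffee_jar: Amber glass jar of coffee, 64 mm across, 80 mm high, beyond the console (loose bystander, to be left alone; origin at the centre of its underside)
- scoop: Spoon, 150 mm long, lying in front of the console (loose bystander, to be left alone; origin at the centre of its underside)
- notes: Block of note paper, 76 x 76 x 30 mm, beside the button end of the console (loose bystander, to be left alone; origin at the centre of its underside)
- mouse: Black computer mouse, 105 x 60 x 36 mm (loose bystander, to be left alone; origin at the centre of its underside)
- stapler: Black stapler, 140 x 34 x 46 mm (loose bystander, to be left alone; origin at the centre of its underside)

How it is judged:
On the way, in this order (a step that is already met when the one before it is completed fails the run):
1. the index mark lines up with the long scale line (within 4 mm at the rim) and the dial is at rest (horizontal distance between index_mark and scale_line below 0.004 m and velocity of joint dial between -0.08 and 0.08 rad/s), for 0.3 s.
2. the start button is pressed down (4.5 mm or more of its 6 mm) with the dial on the line (horizontal distance between index_mark and scale_line below 0.004 m and value of joint start_button above 0.0045 m), for 0.05 s.
At the end, for the whole second after the job is handed in: The dial rests with its index mark within 4 mm (about 4.5 degrees) of the long scale line, the start button has been pressed and is up again (within 1.5 mm), and nothing else has been moved (all of step 1 and value of joint start_button below 0.0015 m); the robot touches nothing.
It fails at once if the fin is pinched (fingers press on both its faces at once) (contact force between the fingers and fin_left above 1 N and contact force between the fingers and fin_right above 1 N).
It fails at once if the start button is pressed while the index is off the line (value of joint start_button above 0.003 m and horizontal distance between index_mark and scale_line above 0.005 m).
It fails at once if a bystander is moved by more than 15 mm, or lifted (distance of any of pod, mug, coffee_jar, scoop, notes, mouse, stapler from where it was at the start of the episode above 0.015 m).
It also fails if it takes over 64 s, if anything falls off the work surface, if the arm or the gripper's body presses on something with over 40 N, if the wrist force passes 120 N, or if a joint passes its speed limit or range.

## Working session

There is one attempt and no reset: what is moved stays moved. The work goes in short steps, Python scripts to look and compute and a tool call to move; the robot and the scene stay as the last step left them, time stands still between calls to the robot, and variables do not carry over. Pictures are saved under pics/ and viewed, about 8 in all and at most 12, crops included, and the job is handed in when it is done.

Besides the shell and the picture viewer there is one more tool, called in YAML: its name, and indented under it one key for each argument. play_rows: Moves the arm, as the interface text tells. Its arguments: {"type":"object","properties":{"deltas":{"type":"array"},"squeeze":{"type":"number"}},"required":["deltas"]}

```bash
mkdir -p pics; cat > h.py <<'E'
import numpy as np, cv2
from scipy.spatial.transform import Rotation as R
from bench import r
def look(n,fn):
    o=r.get_obs(); im,d=r.grab_frame(n); cv2.imwrite('pics/'+fn+'.png',im[:,:,::-1]); np.savez('pics/'+fn+'.npz',d=d,p=o['tcp_pos'],o=o['orientation']); return o
def ray(n,fn,u,v):
    m=r.camera_model(n); K=np.array(m['mtx']); x=np.linalg.inv(K)@[u,v,1]
    if n=='wrist':
        z=np.load('pics/'+fn+'.npz'); T=np.array(m['T_tool_cam']); Q=R.from_rotvec(z['o']).as_matrix()
        return Q@T[:3,3]+z['p'], Q@T[:3,:3]@x
    Q=R.from_rotvec(np.ravel(m['rvec'])).as_matrix(); return -Q.T@np.ravel(m['tvec']), Q.T@x
def at(n,fn,u,v,h):
    c,x=ray(n,fn,u,v); return c+x*(h-c[2])/x[2]
E
python3 - <<'E'
from h import *
o=look('scene','s0'); look('wrist','w0'); print(o)
print(r.grip_point_offset, r.camera_model('wrist'))
E
```

```text
{'clock': 0.0, 'joints': array([ 1.23190666,  0.47777584,  0.02233211,  1.55646559, -0.01150879,
        1.10928827, -0.08309525]), 'qvel': array([ 0.00052844, -0.00042965, -0.00071894, -0.00030008, -0.00047962,
       -0.00223755,  0.00087749]), 'tau': array([-8.53833808e-05, -5.96443248e+01,  1.60786349e+00, -2.81198305e+01,
        1.24899988e-02,  9.34486248e-03,  2.72736764e-05]), 'tcp_pos': array([ 0.15425972, -0.65652494,  0.23033586]), 'orientation': array([-3.11892689e+00, -3.61560034e-01,  5.17416289e-04]), 'contact_force': array([-0.56880378, -0.2835833 , -0.0460038 ]), 'moment': array([0.06393293, 0.04430372, 0.00121708]), 'grip_width': 0.08555567356596819}
0.0187 {'mtx': array([[312.72125456,   0.        , 253.62298995],
       [  0.        , 312.72125456, 188.03996466],
       [  0.        ,   0.        ,   1.        ]]), 'T_tool_cam': array([[-7.13427231e-04, -9.63606044e-01, -2.67325426e-01,
         6.87071315e-02],
       [ 9.99999076e-01, -9.96759975e-04,  9.24182063e-04,
         3.25966602e-04],
       [-1.15700671e-03, -2.67324520e-01,  9.63605865e-01,
        -1.42442987e-01],
       [ 0.00000000e+00,  0.00000000e+00,  0.00000000e+00,
         1.00000000e+00]])}
```

View pics/s0.png

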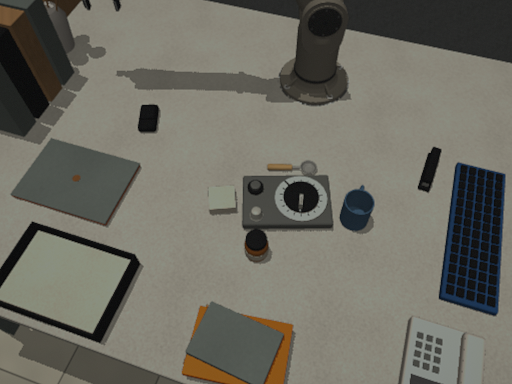

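View pics/w0.png

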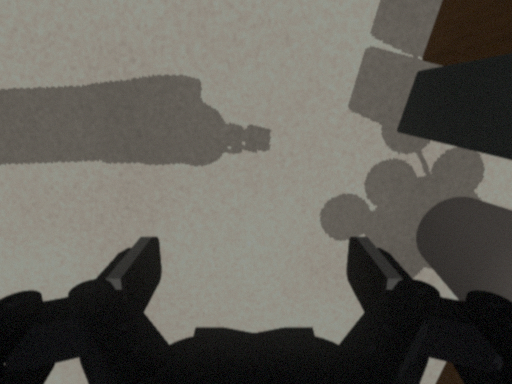

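The scene picture shows the console around (288,202), with the dial at about (301,199), a dark collar at (256,187), the silver pod at (256,212), the mug at (357,210) and the jar at (256,243). The wrist picture shows only empty desk.

```bash
python3 - <<'E'
from h import *
for n,u,v,h in [('dial',301,199,.049),('collar',256,187,.046),('pod',256,212,.05),('base',316,85,0),('mug',357,205,.095),('jar',256,235,.08),('stapler',430,168,.04)]: print(n,at('scene','s0',u,v,h).round(3))
print(R.from_rotvec(r.get_obs()['orientation']).as_matrix().round(3))
im=cv2.imread('pics/s0.png')[150:260,200:390]; cv2.imwrite('pics/s0c.png',cv2.resize(im,None,fx=4,fy=4,interpolation=cv2.INTER_CUBIC))
E
```

```text
dial [0.512 0.096 0.049]
collar [ 0.512 -0.036  0.046]
pod [ 0.591 -0.01   0.05 ]
base [0.025 0.018 0.   ]
mug [0.512 0.245 0.095]
jar [0.672 0.017 0.08 ]
stapler [0.288 0.424 0.04 ]
[[ 0.973  0.229 -0.001]
 [ 0.229 -0.973  0.002]
 [-0.    -0.002 -1.   ]]
```

View pics/s0c.png

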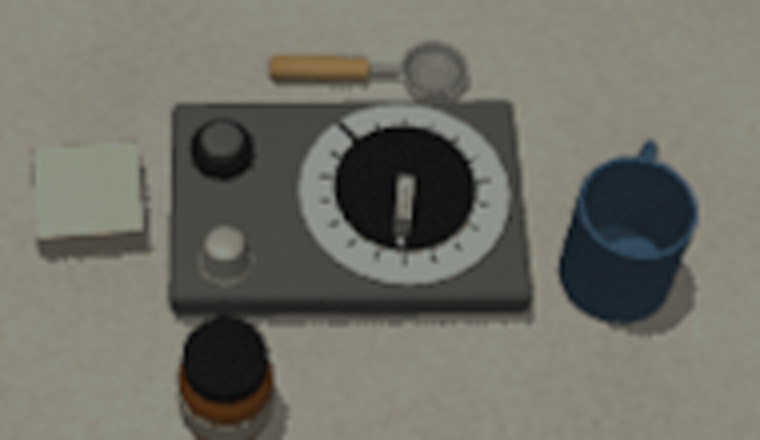

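The enlarged crop shows the button in its black collar at upper left, with the pod below it. The fin points down in the image, towards +x, and the long line points up-left. That needs about 135° of clockwise turn. I'll go above with the fingers shut.

play_rows:
  deltas:
    - [0,[60,-39,-3],[0,0,0]]
    - [0,[120,-77,-7],[0,0,0]]
    - [0,[179,-116,-10],[0,0,0]]
    - [0,[239,-154,-13],[0,0,0]]
    - [0,[298,-192,-17],[0,0,0]]
    - [0,[358,-231,-20],[0,0,0]]
    - [0,[358,-231,-20],[0,0,0]]
    - [0,[358,-231,-20],[0,0,0]]

```text
clock: 1.1
tcp_pos: [0.4536, -0.3451, 0.2507]
orientation: [-3.116, -0.375, -0.002]
contact_force: [-0.6, -0.3, 0.4]
grip_width: 0.0001
```

play_rows:
  deltas:
    - [0,[12,-58,0],[0,0,0]]
    - [0,[24,-116,0],[0,0,0]]
    - [0,[37,-175,0],[0,0,0]]
    - [0,[49,-233,0],[0,0,0]]
    - [0,[61,-291,0],[0,0,0]]
    - [0,[73,-349,0],[0,0,0]]
    - [0,[83,-397,0],[0,0,0]]
    - [0,[83,-397,0],[0,0,0]]

```text
clock: 2.1
tcp_pos: [0.4396, 0.0632, 0.2522]
orientation: [-3.114, -0.384, -0.002]
contact_force: [-0.4, -0.7, -0.5]
grip_width: -0.0001
```

```bash
python3 - <<'E'
from h import *
o=look('wrist','w1'); print(o['tcp_pos'],o['orientation'],o['joints'],o['contact_force'])
im=cv2.imread('pics/w1.png'); cv2.imwrite('pics/w1b.png',cv2.resize(im,(800,600),interpolation=cv2.INTER_CUBIC))
E
```

```text
[0.43956623 0.06321091 0.25220939] [-3.11388482e+00 -3.84101179e-01 -2.48190640e-03] [ 0.16958982  0.09955764 -0.47499071  2.02925116  0.04890164  1.02198037
 -1.65414454] [-0.39566674 -0.74137589 -0.50348467]
```

View pics/w1b.png

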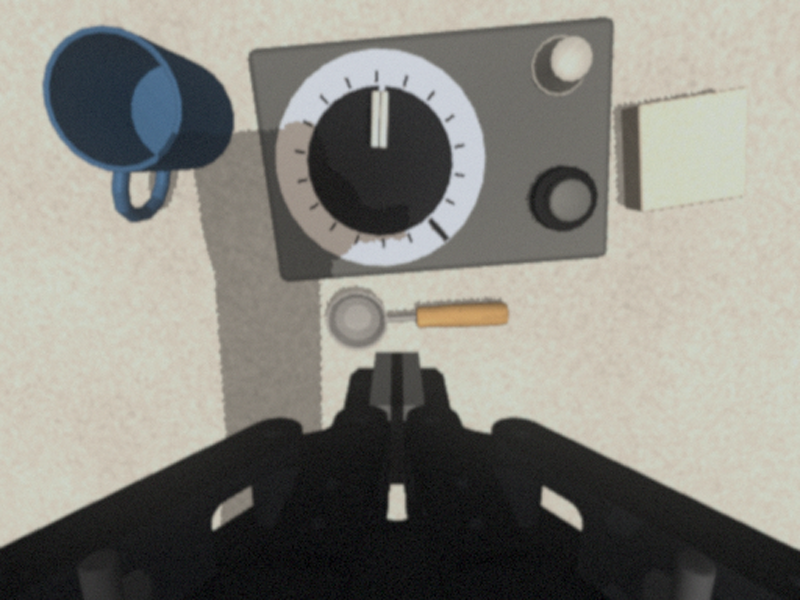

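The wrist picture (800x600) shows the dial centre at about (380,160), the fin pointing up to (380,90) and the long line from (431,221) to (446,239). The button top is at (571,199), the pod at (571,58), the notes at right and the mug at left.

```bash
python3 - <<'E'
from h import *
s=1/1.5625
g=lambda u,v,h: at('wrist','w1',u*s,v*s,h)
c=g(380,160,.049); c2=g(380.5,157.5,.039); print('c',c,c2)
for n,u,v,h in [('fintip',380,91,.075),('finroot',379,147,.06),('mark',381,86,.049),('lin',431,221,.039),('lout',446,239,.039)]:
    p=g(u,v,h); d=p-(c+c2)/2; print(n,p.round(4),np.hypot(*d[:2]).round(4),np.degrees(np.arctan2(d[1],d[0])).round(1))
print('btn',g(571,199,.052),'pod',g(571,58,.062))
# dark dial blob fit
im=cv2.imread('pics/w1.png').max(2); m=((im<75)).astype(np.uint8); m[165:]=0; m[:, :180]=0; m[:,300:]=0
cs,_=cv2.findContours(m,0,2); k=max(cs,key=cv2.contourArea); h=cv2.convexHull(k); e=cv2.fitEllipse(h); print(e, at('wrist','w1',*e[0],.049))
E
```

```text
c [0.50279608 0.09056517 0.049     ] [0.50442887 0.09095555 0.039     ]
fintip [0.5425 0.0992 0.075 ] 0.0398 12.2
finroot [0.5107 0.0928 0.06  ] 0.0074 15.6
mark [0.5486 0.1009 0.049 ] 0.0461 12.7
lin [0.4702 0.045  0.039 ] 0.0567 -126.2
lout [0.4602 0.031  0.039 ] 0.0739 -126.0
btn [ 0.5095274  -0.04349022  0.052     ] pod [ 0.59135562 -0.01100577  0.062     ]
((242.46067810058594, 102.54621887207031), (90.85946655273438, 93.80913543701172), 173.2472381591797) [0.50245868 0.09129522 0.049     ]
```

```bash
cat >> h.py <<'E'
C=np.array([.503,.091])
def pose(phi,rad,t,z):
    a=np.radians(phi); p=C+rad*np.array([np.cos(a),np.sin(a)])+t*np.array([-np.sin(a),np.cos(a)])
    return np.r_[p,z], phi+90
def rows(ps):
    o=r.get_obs(); Q=R.from_rotvec(o['orientation'])
    for p,psi in ps:
        T=R.from_euler('z',psi,degrees=True)*R.from_rotvec([np.pi,0,0])
        print('[0,',list((Q.inv().apply(p-o['tcp_pos'])*1000).round(1)),',',list((Q.inv()*T).as_rotvec().round(3)),'],')
E
python3 -c "
from h import *
rows([pose(12.7,.029,.028,z) for z in (.25,.12)])"
```

```text
[0, [np.float64(98.2), np.float64(-41.6), np.float64(2.2)] , [np.float64(-0.001), np.float64(-0.003), np.float64(-1.55)] ],
[0, [np.float64(98.1), np.float64(-41.2), np.float64(132.2)] , [np.float64(-0.001), np.float64(-0.003), np.float64(-1.55)] ],
```

play_rows:
  deltas:
    - [0,[20,-8,0],[0,0,-0.18]]
    - [0,[40,-16,0],[0,0,-0.36]]
    - [0,[60,-24,0],[0,0,-0.54]]
    - [0,[80,-33,0],[0,0,-0.72]]
    - [0,[98,-41,0],[0,0,-0.9]]
    - [0,[98,-41,30],[0,0,-1.08]]
    - [0,[98,-41,60],[0,0,-1.26]]
    - [0,[98,-41,90],[0,0,-1.44]]

```text
clock: 3.15
tcp_pos: [0.5255, 0.1213, 0.1608]
orientation: [-2.091, -2.343, -0.002]
contact_force: [0.1, -0.6, 0.2]
grip_width: -0.0002
```

```bash
python3 -c "
from h import *
o=r.get_obs(); print(o['joints'],o['tcp_pos'])
rows([pose(12.7,.029,.028,z) for z in (.12,.058)]+[pose(12.7,.029,.016,.058)])"
```

```text
[ 0.18295118  0.41279196 -0.65252295  1.91530068  0.31055071  0.91454097
 -0.50719186] [0.52548384 0.12133084 0.16075399]
[0, [np.float64(3.3), np.float64(0.0), np.float64(40.8)] , [np.float64(0.0), np.float64(-0.002), np.float64(-0.108)] ],
[0, [np.float64(3.2), np.float64(0.0), np.float64(102.8)] , [np.float64(0.0), np.float64(-0.002), np.float64(-0.108)] ],
[0, [np.float64(-8.7), np.float64(1.3), np.float64(102.7)] , [np.float64(0.0), np.float64(-0.002), np.float64(-0.108)] ],
```

play_rows:
  deltas:
    - [0,[3,0,40],[0,0,-0.11]]
    - [0,[3,0,70],[0,0,-0.11]]
    - [0,[3,0,90],[0,0,-0.11]]
    - [0,[3,0,103],[0,0,-0.11]]
    - [0,[3,0,103],[0,0,-0.11]]

```text
clock: 3.78
tcp_pos: [0.5251, 0.1239, 0.0574]
orientation: [-1.959, -2.454, -0.001]
contact_force: [1.0, -0.2, 0.4]
grip_width: -0.0002
```

```bash
python3 -c "
from h import *
o=look('wrist','w2'); print(o['joints'],o['tcp_pos'],o['contact_force'])
rows([pose(12.7,.029,.016,.058)]+[pose(12.7-8*k,.029,.016,.058) for k in range(1,9)])"
```

```text
[ 0.11960401  0.5628234  -0.59339988  1.9827669   0.46089101  0.73153667
 -0.52956251] [0.52508376 0.12393914 0.05736292] [ 0.95152694 -0.1714229   0.36279561]
[0, [np.float64(-11.6), np.float64(-0.3), np.float64(0.1)] , [np.float64(0.001), np.float64(-0.001), np.float64(0.002)] ],
[0, [np.float64(-15.8), np.float64(1.6), np.float64(0.1)] , [np.float64(0.001), np.float64(-0.001), np.float64(0.141)] ],
[0, [np.float64(-20.2), np.float64(2.9), np.float64(0.1)] , [np.float64(0.001), np.float64(-0.002), np.float64(0.281)] ],
[0, [np.float64(-24.8), np.float64(3.6), np.float64(0.1)] , [np.float64(0.001), np.float64(-0.002), np.float64(0.421)] ],
[0, [np.float64(-29.4), np.float64(3.7), np.float64(0.1)] , [np.float64(0.0), np.float64(-0.002), np.float64(0.56)] ],
[0, [np.float64(-34.0), np.float64(3.1), np.float64(0.1)] , [np.float64(0.0), np.float64(-0.002), np.float64(0.7)] ],
[0, [np.float64(-38.4), np.float64(1.9), np.float64(0.1)] , [np.float64(0.0), np.float64(-0.002), np.float64(0.84)] ],
[0, [np.float64(-42.7), np.float64(0.1), np.float64(0.1)] , [np.float64(0.0), np.float64(-0.002), np.float64(0.979)] ],
[0, [np.float64(-46.6), np.float64(-2.3), np.float64(0.0)] , [np.float64(-0.0), np.float64(-0.002), np.float64(1.119)] ],
```

View pics/w2.png

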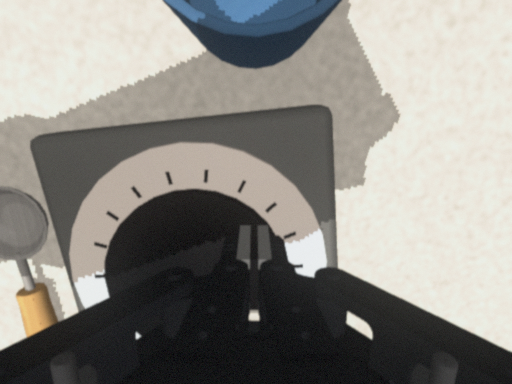

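The fingertip is at about (253,235), low over the dial on the fin's CCW side and clear of the mug. Next I push.

play_rows:
  deltas:
    - [0,[-11.6,-0.3,0],[0,0,0]]
    - [0,[-15.8,1.6,0],[0,0,0.14]]
    - [0,[-20.2,2.9,0],[0,0,0.28]]
    - [0,[-24.8,3.6,0],[0,0,0.42]]
    - [0,[-29.4,3.7,0],[0,0,0.56]]
    - [0,[-34,3.1,0],[0,0,0.7]]
    - [0,[-38.4,1.9,0],[0,0,0.84]]
    - [0,[-42.7,0.1,0],[0,0,0.98]]

```text
clock: 4.82
tcp_pos: [0.5364, 0.0829, 0.0592]
orientation: [-2.886, -1.237, -0.007]
contact_force: [0.2, 1.6, -1.3]
grip_width: 0.0001
```

```bash
python3 -c "
from h import *
o=r.get_obs(); print(o['joints'],o['tcp_pos'],o['contact_force'],o['moment'])
rows([pose(-43.3-8*k,.029,.016,.058) for k in range(1,9)])"
```

```text
[ 0.01290586  0.51515546 -0.35268937  1.99022517  0.27214041  0.67707083
 -1.27151128] [0.53637192 0.08286093 0.05921391] [ 0.2247784   1.55090032 -1.31125779] [ 0.47179487 -0.1827813  -0.01416832]
[0, [np.float64(-5.2), np.float64(1.1), np.float64(1.2)] , [np.float64(0.0), np.float64(-0.004), np.float64(0.134)] ],
[0, [np.float64(-9.6), np.float64(2.5), np.float64(1.2)] , [np.float64(-0.0), np.float64(-0.004), np.float64(0.274)] ],
[0, [np.float64(-14.1), np.float64(3.2), np.float64(1.2)] , [np.float64(-0.0), np.float64(-0.004), np.float64(0.414)] ],
[0, [np.float64(-18.8), np.float64(3.3), np.float64(1.1)] , [np.float64(-0.001), np.float64(-0.004), np.float64(0.553)] ],
[0, [np.float64(-23.3), np.float64(2.8), np.float64(1.1)] , [np.float64(-0.001), np.float64(-0.004), np.float64(0.693)] ],
[0, [np.float64(-27.8), np.float64(1.6), np.float64(1.1)] , [np.float64(-0.001), np.float64(-0.004), np.float64(0.833)] ],
[0, [np.float64(-32.1), np.float64(-0.2), np.float64(1.1)] , [np.float64(-0.002), np.float64(-0.004), np.float64(0.972)] ],
[0, [np.float64(-36.0), np.float64(-2.6), np.float64(1.1)] , [np.float64(-0.002), np.float64(-0.004), np.float64(1.112)] ],
```

Contact force is about 1.6–2 N, as expected, so I continue to φ≈-107°.

play_rows:
  deltas:
    - [0,[-5.2,1.1,1],[0,0,0.13]]
    - [0,[-9.6,2.5,1],[0,0,0.27]]
    - [0,[-14.1,3.2,1],[0,0,0.41]]
    - [0,[-18.8,3.3,1],[0,0,0.55]]
    - [0,[-23.3,2.8,1],[0,0,0.69]]
    - [0,[-27.8,1.6,1],[0,0,0.83]]
    - [0,[-32.1,-0.2,1],[0,0,0.97]]
    - [0,[-36,-2.6,1],[0,0,1.11]]

```text
clock: 5.82
tcp_pos: [0.5118, 0.0572, 0.0595]
orientation: [-3.101, 0.478, -0.012]
contact_force: [2.2, -2.3, 0.8]
grip_width: -0.0001
```

```bash
python3 -c "
from h import *
o=look('wrist','w3'); print(o['joints'],o['tcp_pos'],o['contact_force'],o['moment'])
look('scene','s3'); im=cv2.imread('pics/s3.png')[160:240,240:340]; im=cv2.resize(im,(500,400),interpolation=cv2.INTER_CUBIC); w=cv2.imread('pics/w3.png'); cv2.imwrite('pics/c3.png',np.vstack([cv2.resize(w,(380,285)),cv2.resize(im,(380,304))]))
rows([pose(-p,.029,.016,.058) for p in (110,114,118,122,126)])"
```

```text
[-0.17252415  0.45563688 -0.07293703  2.07311508  0.0546136   0.6062058
 -2.15949   ] [0.51178372 0.05721795 0.05954034] [ 2.17809265 -2.3397798   0.81183031] [-0.48310347 -0.50954199  0.0401601 ]
[0, [np.float64(-2.9), np.float64(0.2), np.float64(1.3)] , [np.float64(-0.005), np.float64(-0.005), np.float64(0.047)] ],
[0, [np.float64(-5.0), np.float64(1.1), np.float64(1.3)] , [np.float64(-0.005), np.float64(-0.005), np.float64(0.117)] ],
[0, [np.float64(-7.2), np.float64(1.9), np.float64(1.2)] , [np.float64(-0.005), np.float64(-0.005), np.float64(0.187)] ],
[0, [np.float64(-9.4), np.float64(2.6), np.float64(1.2)] , [np.float64(-0.005), np.float64(-0.005), np.float64(0.256)] ],
[0, [np.float64(-11.6), np.float64(3.0), np.float64(1.2)] , [np.float64(-0.005), np.float64(-0.005), np.float64(0.326)] ],
```

View pics/c3.png

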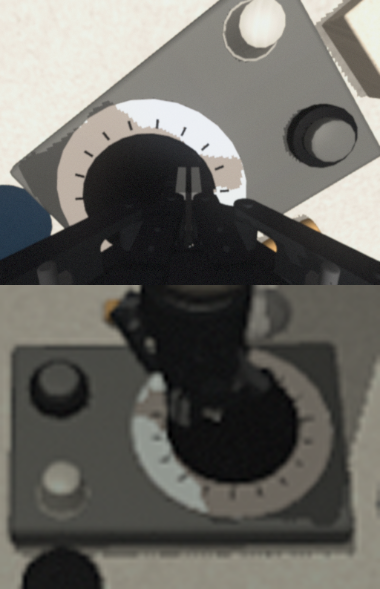

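The fin is behind the fingers, and the dial is turning with them. I'll push to a nominal -119°, back away, rise and look.

play_rows:
  deltas:
    - [0,[-2.9,0.2,1],[0,0,0.05]]
    - [0,[-5,1.1,1],[0,0,0.12]]
    - [0,[-7.2,1.9,1],[0,0,0.19]]
    - [0,[-7.7,2.1,1],[0,0,0.2]]
    - [0,[-7.7,2.1,1],[0,0,0.2]]

```text
clock: 6.55
tcp_pos: [0.5036, 0.0577, 0.0587]
orientation: [-3.039, 0.776, -0.01]
contact_force: [2.0, -1.7, 1.8]
grip_width: 0.0001
```

```bash
python3 -c "
from h import *
o=r.get_obs(); print(o['joints'],o['tcp_pos'],o['orientation'],o['contact_force'])"
```

```text
[-0.21713286  0.44647245 -0.02370742  2.09449069  0.01650962  0.59276132
 -2.32289393] [0.50358005 0.05768765 0.05866409] [-3.03940254  0.77603059 -0.01039078] [ 1.9985456  -1.72014808  1.78327093]
```

play_rows:
  deltas:
    - [0,[12,0,0],[0,0,0]]
    - [0,[12,0,-30],[0,0,0]]
    - [0,[-10,0,-80],[0,0,0]]
    - [0,[-45,0,-125],[0,0,0]]
    - [0,[-70,0,-140],[0,0,0]]
    - [0,[-70,0,-140],[0,0,0]]
    - [0,[-70,0,-140],[0,0,0]]

```text
clock: 7.42
tcp_pos: [0.4415, 0.0904, 0.1979]
orientation: [-3.04, 0.776, -0.01]
contact_force: [0.4, -0.6, -0.9]
grip_width: 0.0001
```

```bash
python3 -c "
from h import *
o=look('wrist','w4'); print(o['tcp_pos'],o['orientation'],o['contact_force'])
for h in (.049,):
  Q=R.from_rotvec(o['orientation']).as_matrix(); m=r.camera_model('wrist');T=m['T_tool_cam']
  x=T[:3,:3].T@(Q.T@(np.r_[C,h]-o['tcp_pos'])-T[:3,3]); print(x, m['mtx']@x/x[2])
im=cv2.imread('pics/w4.png'); cv2.imwrite('pics/w4b.png',cv2.resize(im,(800,600),interpolation=cv2.INTER_CUBIC))"
```

```text
[0.44151935 0.09041271 0.19786436] [-3.03983131  0.77587649 -0.00977515] [ 0.37639333 -0.58173126 -0.94431895]
[-0.02892663 -0.06258569  0.28533835] [221.92036862 119.44815297   1.        ]
```

View pics/w4b.png

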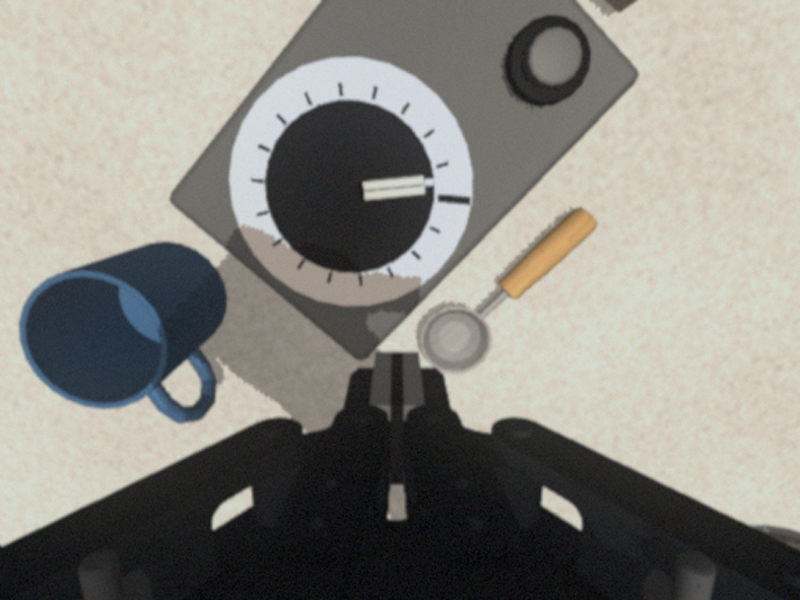

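The dial centre is at (350,186), the mark's outer end at (434,183) and the long line runs from (438,198) to (470,201). The mark still has about 10° to go clockwise.

```bash
python3 - <<'E'
from h import *
s=1/1.5625
g=lambda u,v,h: at('wrist','w4',u*s,v*s,h)
im=cv2.imread('pics/w4.png').max(2); m=((im<70)).astype(np.uint8); m[175:]=0; m[:, :165]=0; m[:,285:]=0
cs,_=cv2.findContours(m,0,2); k=max(cs,key=cv2.contourArea); e=cv2.fitEllipse(cv2.convexHull(k)); print(np.array(e[0])/s,e)
c=g(*(np.array(e[0])/s),.049); cs_=g(351,182,.039); print(c,cs_)
a=lambda p,c: np.degrees(np.arctan2(*(p-c)[[1,0]]))
for n,u,v,h in [('mark',434,183,.049),('mark_in',427,183.5,.049),('lin',438,198,.039),('lout',470,201,.039)]:
    p=g(u,v,h); print(n,p.round(4),np.linalg.norm((p-c)[:2]),a(p,c))
print('fin',a(g(425,186,.075),g(363,191,.075)),'line dir',a(g(470,201,.039),g(438,198,.039)))
print('btn',g(557,56,.052))
E
```

```text
[348.94070625 186.07611656] ((223.32205200195312, 119.08871459960938), (105.25120544433594, 108.80494689941406), 159.11346435546875)
[0.50266366 0.0897163  0.049     ] [0.50420274 0.08852208 0.039     ]
mark [0.4804 0.0454 0.049 ] 0.04963507569695574 -116.64192046077513
mark_in [0.4821 0.0491 0.049 ] 0.04555677750476921 -116.81847562794081
lin [0.4707 0.0469 0.039 ] 0.05345366276172105 -126.78923835779106
lout [0.4597 0.0307 0.039 ] 0.07300251708112167 -126.02020571960672
fin -114.14979022398074 line dir -123.91891488806665
btn [ 0.50814327 -0.04371305  0.052     ]
```

```bash
python3 -c "
from h import *
rows([pose(-117,.029,.028,z) for z in (.12,.059)]+[pose(-117,.029,.016,.059)]+[pose(p,.029,.0148,.059) for p in (-120,-123,-126.1)])"
```

```text
[0, [np.float64(82.1), np.float64(-1.7), np.float64(77.9)] , [np.float64(-0.005), np.float64(-0.005), np.float64(-0.029)] ],
[0, [np.float64(81.8), np.float64(-1.4), np.float64(138.9)] , [np.float64(-0.005), np.float64(-0.005), np.float64(-0.029)] ],
[0, [np.float64(69.8), np.float64(-1.0), np.float64(138.9)] , [np.float64(-0.005), np.float64(-0.005), np.float64(-0.029)] ],
[0, [np.float64(67.1), np.float64(-0.2), np.float64(138.9)] , [np.float64(-0.005), np.float64(-0.004), np.float64(0.023)] ],
[0, [np.float64(65.5), np.float64(0.5), np.float64(138.9)] , [np.float64(-0.005), np.float64(-0.004), np.float64(0.075)] ],
[0, [np.float64(63.9), np.float64(1.1), np.float64(138.9)] , [np.float64(-0.005), np.float64(-0.004), np.float64(0.13)] ],
```

play_rows:
  deltas:
    - [0,[40,-1,0],[0,0,0]]
    - [0,[82,-1.5,20],[0,0,0]]
    - [0,[82,-1.5,70],[0,0,0]]
    - [0,[82,-1.5,110],[0,0,0]]
    - [0,[82,-1.5,139],[0,0,0]]
    - [0,[82,-1.5,139],[0,0,0]]
    - [0,[74,-1.2,139],[0,0,0]]
    - [0,[70,-1,139],[0,0,0]]

```text
clock: 8.48
tcp_pos: [0.5045, 0.0582, 0.0599]
orientation: [-3.039, 0.776, -0.011]
contact_force: [-1.2, -0.5, 0.7]
grip_width: -0.0
```

```bash
python3 -c "
from h import *
o=r.get_obs();print(o['tcp_pos'],o['contact_force'])
rows([pose(p,.029,.0148,.059) for p in (-120,-123,-126.1)])"
```

```text
[0.50454101 0.05819048 0.05993459] [-1.2398312  -0.50013666  0.71032051]
[0, [np.float64(-3.0), np.float64(1.3), np.float64(0.9)] , [np.float64(-0.006), np.float64(-0.006), np.float64(0.023)] ],
[0, [np.float64(-4.5), np.float64(2.0), np.float64(0.9)] , [np.float64(-0.007), np.float64(-0.005), np.float64(0.076)] ],
[0, [np.float64(-6.2), np.float64(2.6), np.float64(0.9)] , [np.float64(-0.007), np.float64(-0.005), np.float64(0.13)] ],
```

play_rows:
  deltas:
    - [0,[-3,1.3,1],[0,0,0.02]]
    - [0,[-4.5,2,1],[0,0,0.08]]
    - [0,[-6.2,2.6,1],[0,0,0.13]]
    - [0,[-6.2,2.6,1],[0,0,0.13]]
    - [0,[-6.2,2.6,1],[0,0,0.13]]

```text
clock: 9.1
tcp_pos: [0.4985, 0.0589, 0.0595]
orientation: [-2.982, 0.971, -0.013]
contact_force: [2.0, -0.8, 1.5]
grip_width: -0.0004
```

```bash
python3 -c "
from h import *
o=r.get_obs();print(o['tcp_pos'],o['contact_force'],o['joints'])
from scipy.optimize import brentq
d=o['tcp_pos'][:2]-C
print(np.degrees(brentq(lambda a:-np.sin(a)*d[0]+np.cos(a)*d[1]-.0154,-2.5,-1.8)))"
```

```text
[0.49850039 0.05888601 0.0594723 ] [ 1.9945656  -0.75134805  1.45573458] [-0.26040921  0.43816954  0.02305007  2.10936823 -0.0188822   0.58424039
 -2.4243381 ]
-126.32902756497234
```

Estimated fin angle is -126.3° against a target of about -126°. I'll back off, rise and verify.

play_rows:
  deltas:
    - [0,[12,0,0],[0,0,0]]
    - [0,[12,0,-30],[0,0,0]]
    - [0,[-10,0,-80],[0,0,0]]
    - [0,[-45,0,-125],[0,0,0]]
    - [0,[-70,0,-140],[0,0,0]]
    - [0,[-70,0,-140],[0,0,0]]
    - [0,[-70,0,-140],[0,0,0]]

```text
clock: 9.98
tcp_pos: [0.4409, 0.0989, 0.1986]
orientation: [-2.982, 0.972, -0.012]
contact_force: [-0.4, 1.0, 0.2]
grip_width: 0.0
```

```bash
python3 -c "
from h import *
o=look('wrist','w5'); print(o['tcp_pos'],o['orientation'],o['contact_force'])
im=cv2.imread('pics/w5.png')[20:220,130:400]; cv2.imwrite('pics/w5b.png',cv2.resize(im,None,fx=2.9,fy=2.9,interpolation=cv2.INTER_CUBIC))"
```

```text
[0.44093701 0.09894447 0.19856281] [-2.98198116  0.97195039 -0.01225774] [-0.37368526  1.02328705  0.24762161]
```

View pics/w5b.png

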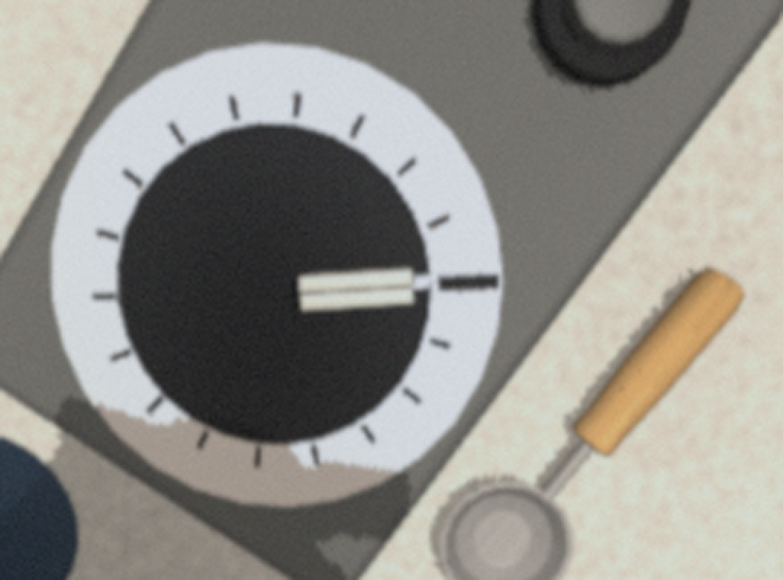

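The mark's outer end is at (429,282) and the long line runs from (439,283.5) to (497,282), so they look collinear. A quick parallax check next, along with the button target.

```bash
python3 - <<'E'
from h import *
g=lambda u,v,h: at('wrist','w5',u/2.9+130,v/2.9+20,h)
c=g(274,284,.049)
a=lambda p,c=c: np.degrees(np.arctan2(*(p-c)[[1,0]]))
print(c,a(g(429,282,.049)),a(g(418,282.5,.049)),a(g(439,283.5,.039)),a(g(497,282,.039)), 'fin',a(g(412,285,.075),g(300,292,.075)),'line',a(g(497,282,.039),g(439,283.5,.039)))
b=np.array([.509,-.0435]); print(c[:2]-b)
rows([(np.r_[b,z],-36) for z in (.2,.09,.056,.046,.045)])
E
```

```text
[0.50199282 0.08917405 0.049     ] -125.40842913984557 -125.54739997356346 -126.42669857504316 -125.96746172532411 fin -122.63087271607091 line -124.68167196177335
[-0.00700718  0.13267405]
[0, [np.float64(138.9), np.float64(74.7), np.float64(-1.5)] , [np.float64(-0.007), np.float64(-0.005), np.float64(-0.002)] ],
[0, [np.float64(138.3), np.float64(75.5), np.float64(108.5)] , [np.float64(-0.007), np.float64(-0.005), np.float64(-0.002)] ],
[0, [np.float64(138.1), np.float64(75.7), np.float64(142.5)] , [np.float64(-0.007), np.float64(-0.005), np.float64(-0.002)] ],
[0, [np.float64(138.1), np.float64(75.8), np.float64(152.5)] , [np.float64(-0.007), np.float64(-0.005), np.float64(-0.002)] ],
[0, [np.float64(138.1), np.float64(75.8), np.float64(153.5)] , [np.float64(-0.007), np.float64(-0.005), np.float64(-0.002)] ],
```

The dial is within about 1° of the line (under 1 mm at the rim). Now the button.

play_rows:
  deltas:
    - [0,[46,25,0],[0,0,0]]
    - [0,[92,50,0],[0,0,0]]
    - [0,[138,75.5,0],[0,0,0]]
    - [0,[138,75.5,30],[0,0,0]]
    - [0,[138,75.5,80],[0,0,0]]
    - [0,[138,75.5,120],[0,0,0]]
    - [0,[138,75.5,134],[0,0,0]]
    - [0,[138,75.5,134],[0,0,0]]

```text
clock: 11.02
tcp_pos: [0.5086, -0.0438, 0.0637]
orientation: [-2.983, 0.974, -0.008]
contact_force: [0.5, -0.7, 0.8]
grip_width: 0.0
```

```bash
python3 -c "
from h import *
o=look('wrist','w6');look('side','side6');print(o['tcp_pos'],o['contact_force'],o['joints'])
rows([([.509,-.0435,z],-36) for z in (.056,.05,.046,.045)])
cv2.imwrite('pics/c6.png',np.vstack([cv2.resize(cv2.imread('pics/'+n+'.png'),(400,300)) for n in ('w6','side6')]))"
```

```text
[ 0.50862407 -0.04383729  0.06373108] [ 0.45072137 -0.66853476  0.80390907] [-0.1147531   0.44399435  0.09776529  2.08928734 -0.07674016  0.60526147
 -2.16574211]
[0, [np.float64(-0.9), np.float64(0.6), np.float64(9.5)] , [np.float64(-0.008), np.float64(-0.007), np.float64(-0.003)] ],
[0, [np.float64(-0.9), np.float64(0.6), np.float64(15.5)] , [np.float64(-0.008), np.float64(-0.007), np.float64(-0.003)] ],
[0, [np.float64(-1.0), np.float64(0.7), np.float64(19.5)] , [np.float64(-0.008), np.float64(-0.007), np.float64(-0.003)] ],
[0, [np.float64(-1.0), np.float64(0.7), np.float64(20.5)] , [np.float64(-0.008), np.float64(-0.007), np.float64(-0.003)] ],
```

View pics/c6.png

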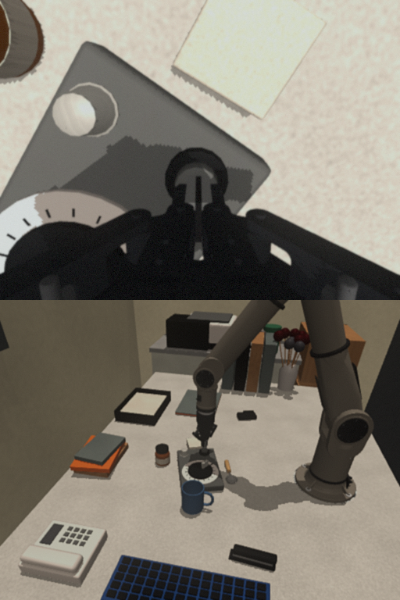

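The fingertips are over the button, inside its collar, at about (198,180) in the upper picture, and the pod and notes are clear. I press, hold and measure.

play_rows:
  deltas:
    - [0,[-1,0.6,9],[0,0,0]]
    - [0,[-1,0.6,14],[0,0,0]]
    - [0,[-1,0.6,18],[0,0,0]]
    - [0,[-1,0.6,20],[0,0,0]]
    - [0,[-1,0.6,20],[0,0,0]]

```text
clock: 11.75
tcp_pos: [0.5103, -0.0435, 0.0493]
orientation: [-2.98, 0.974, -0.017]
contact_force: [-12.8, 1.0, 45.1]
grip_width: 0.0002
```

The force is 45 N, so something bottomed at z=0.049. I'll release slowly and read the force to confirm it was the button travelling.

play_rows:
  deltas:
    - [0,[-1,0,-1],[0,0,0]]
    - [0,[-1,0,-1],[0,0,0]]

```text
clock: 12.0
tcp_pos: [0.5101, -0.0434, 0.0512]
orientation: [-2.979, 0.974, -0.02]
contact_force: [-0.6, -2.3, 5.1]
grip_width: -0.0001
```

play_rows:
  deltas:
    - [0,[0,0,-1],[0,0,0]]
    - [0,[0,0,-1],[0,0,0]]

```text
clock: 12.25
tcp_pos: [0.5101, -0.0434, 0.0522]
orientation: [-2.979, 0.974, -0.02]
contact_force: [0.3, 0.4, 3.3]
grip_width: -0.0005
```

play_rows:
  deltas:
    - [0,[0,0,-2],[0,0,0]]
    - [0,[0,0,-2],[0,0,0]]

```text
clock: 12.5
tcp_pos: [0.5101, -0.0434, 0.0542]
orientation: [-2.979, 0.974, -0.02]
contact_force: [1.0, -1.6, 3.0]
grip_width: -0.0002
```

play_rows:
  deltas:
    - [0,[0,0,-2],[0,0,0]]
    - [0,[0,0,-2],[0,0,0]]

```text
clock: 12.75
tcp_pos: [0.5099, -0.0433, 0.0561]
orientation: [-2.979, 0.974, -0.02]
contact_force: [0.4, -0.8, 1.6]
grip_width: 0.0
```

play_rows:
  deltas:
    - [0,[0,0,-2],[0,0,0]]
    - [0,[0,0,-2],[0,0,0]]

```text
clock: 13.0
tcp_pos: [0.5096, -0.0431, 0.0581]
orientation: [-2.98, 0.974, -0.019]
contact_force: [-0.0, -0.4, -0.6]
grip_width: -0.0
```

The force fell from 5 N to 0 over about 6 mm, which matches the full button travel. Next I rise and check the final state.

play_rows:
  deltas:
    - [0,[0,0,-40],[0,0,0]]
    - [0,[0,0,-90],[0,0,0]]
    - [0,[-40,0,-140],[0,0,0]]
    - [0,[-80,0,-150],[0,0,0]]
    - [0,[-80,0,-150],[0,0,0]]
    - [0,[-80,0,-150],[0,0,0]]

```text
clock: 13.75
tcp_pos: [0.4432, 0.0035, 0.2072]
orientation: [-2.98, 0.974, -0.019]
contact_force: [0.4, -0.3, 0.1]
grip_width: -0.0
```

```bash
python3 -c "
from h import *
o=look('wrist','w7'); print(o['tcp_pos'],o['orientation'],o['contact_force'])
im=cv2.imread('pics/w7.png'); cv2.imwrite('pics/w7b.png',cv2.resize(im,(800,600),interpolation=cv2.INTER_CUBIC))"
```

```text
[0.4432403  0.00350155 0.207194  ] [-2.97966463  0.97355138 -0.01924492] [ 0.39569961 -0.34813251  0.10037448]
```

View pics/w7b.png

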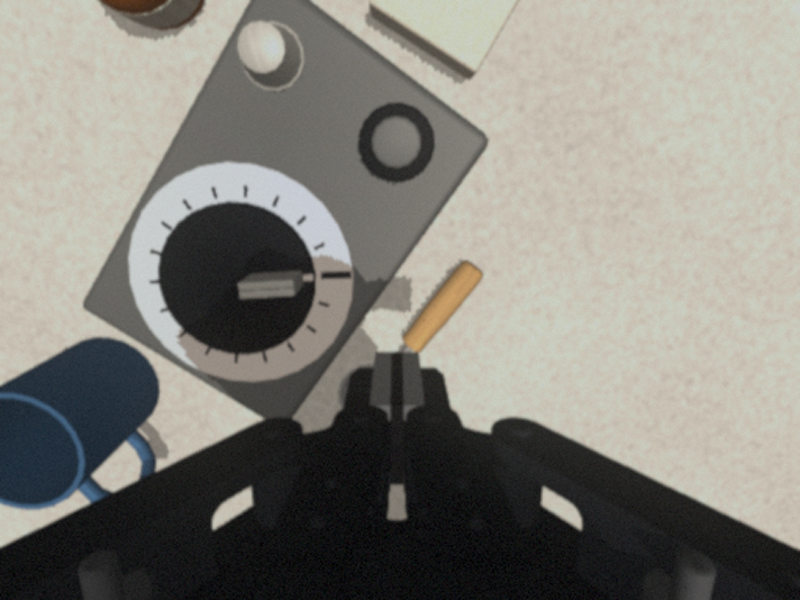

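The mark at (314,277) meets the line at (322,275). The button at (397,140) looks to be up and nothing appears moved. I'll check the button height by depth and the dial angle, then hand in.

```bash
python3 - <<'E'
from h import *
s=1/1.5625; d=np.load('pics/w7.npz')['d']
def hgt(u,v):
    c,x=ray('wrist','w7',u*s,v*s); i,j=int(v*s),int(u*s); return (c+x*np.median(d[i-2:i+3,j-2:j+3]))[2]
print('btn',hgt(397,140),'console',hgt(330,120),'dialtop',hgt(200,260))
g=lambda u,v,h: at('wrist','w7',u*s,v*s,h)
c=g(237.5,278,.049); a=lambda p: np.degrees(np.arctan2(*(p-c)[[1,0]]))
print(c,a(g(314,277,.049)),a(g(322,275.5,.039)),a(g(350,274,.039)))
r.hand_in()
E
```

```text
btn 0.05593597198470773 console 0.03415094383021661 dialtop 0.049358889670740314
[0.50169074 0.08809276 0.049     ] -125.33798375094588 -126.80714408788194 -125.80873510394599
the job is handed in; nothing more can be done
```

The timer is set, the start button has been pressed and released, and the job is handed in at about 14 s of the 64 s allowed; `hand_in` gave no verdict.

- **Dial:** I pushed it about 138° clockwise by the fin's counter-clockwise face with the fingers shut. After backing off, the last picture puts the index at -125.3° and the long line at -125.8° to -126.8°. That is a gap of about 0.5–1.5°, or 0.5–1.3 mm at the rim, against the 4 mm allowed.
- **Button:** I pressed it until it bottomed; the force reached 45 N. On release the force fell from 5 N to 0 over about 6 mm of lift, which matches the full travel. By depth the button top now stands about 22 mm above the console, so it is up.
- **Disagreement:** The button top measured about 56 mm above the desk, not the stated 52 mm. The fingertip also met it 3–5 mm higher than expected. The console (34 mm) and dial top (49 mm) measured correctly.
- **Everything else:** The arm ended raised and clear, with force readings near zero. No bystander looks moved among those in the last picture (pod, mug, scoop, notes and part of the jar); I did not measure their positions.

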